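# Lock the label roll on its spindle with the sleeve coupler

### The arm

A 7-joint arm with a two-finger parallel gripper is mounted at the origin on the work surface. World frame = base frame: x ahead of the robot, y to its left, z up, the work surface at z = 0. Lengths are in m, angles in rad, forces in N, time in s.
With the tool pointing down it reaches from about 0.4 to 0.85 m from the base axis. Payload 10.4 kg.
Tool frame: the origin (TCP) lies between the finger pads; the fingertips stand 8 mm ahead of it and the grasp point (between the pads) lies 11 mm behind it; z points along the fingers, y is the direction in which the jaws open and shut (so a half turn about z gives the same grasp; the last joint's range is limited). The gripper opens to 87 mm and grips with 3 to 60 N. Pads are 19 mm wide; open, the fingers measure 117 mm over their backs; the gripper's body (75 mm by 190 mm) begins 51 mm behind the grasp point.
Start: joints at [-1.169, 0.332, -0.065, 1.46, 0.022, 1.35, -0.088], TCP at [0.258, 0.569, 0.231] pointing down, gripper open.
Joint ranges: [-2.6, 2.6], [-0.5, 2.12], [-1.47, 1.34], [0.16, 2.42], [-1.27, 4.41], [0.06, 2.06], [-2.6, 2.6]. Speed limits (rad/s): [2.22, 2.22, 2.79, 2.79, 3.14, 3.14, 3.14].

### API

Orientations are given as a rotation vector (axis times angle).
In Python, from cell import * gives the robot as it stands.
- The arm moves only by the tool carry_out, never from a script. Its argument "rows" is one flat list of numbers, 6 for each row, row after row: the shift along the tool's x, y, z in cm, then the turn, a rotation vector about the tool's x, y, z in rad. In form: [x, y, z, wx, wy, wz, x, y, z, wx, wy, wz, ...]. A call has 1 to 12 rows; each row is the pose to reach, as a shift and turn from the pose measured when the call began, along the tool's axes at that moment; what a row does not reach only later rows make up. A row lasts 1/10 s, in which the tool goes at most 50 mm and 8.59 degrees, less where a joint would pass 70% of its speed; a pose out of reach is approached as far as the arm can. A call with a gripper value outside its range is refused whole. "grip" is the finger opening in cm, from 0 to 8.7, set as the call begins (left out, the last holds). The fingers move at their own pace and stop on an object; "squeeze" is the grip in N (left out, the last holds). Time passes only in rows, so rows that repeat a pose let the fingers close. It gives the time, the measured TCP pose, the force and the opening at its end, in the units of the state.
- observe(): the state, without advancing time (a new reading comes with each control period).
- grab_frame(name): name is "scene" or "top" or "wrist"; returns a dict with "img" (384x512x3 uint8, red, green, blue), "z_map" (384x512 float32, m along the optical axis (not along the pixel's ray), 0 where there is no reading), "K" (3x3 intrinsics, pixels), "k1" (the pictures are not rectified: a ray, as slopes to the right and down, at radius r is drawn at 1 + k1 r^2 times it, then the intrinsics apply), "T" (4x4, takes a point from camera to world coordinates). Camera axes: x right, y up, looking along -z (the intrinsics and any distortion apply to the point x, -y, -z); pixel columns grow to the right and rows downward; lengths in m; the calibration is good to about 2 mm. A picture is of the moment at which its call begins.
- hand_in(): hands the job in, once; it reports no verdict.
The state is a dict: "time_s": time; "joint_positions": joint angles; "joint_vel": joint speeds; "effort": joint torques, N m; "position": TCP position; "tool_rot": TCP orientation; "contact_force": force on the tool from outside, world axes, zero at the start; "wrist_torque": the same for the moment, N m; "finger_gap": finger opening in m.
Only numpy, scipy, OpenCV 4.12 (cv2) and the standard library are available. Lean on these libraries where they do the work, as an engineer would, in place of code of your own. Each camera call takes 0.05 s, during which the arm holds its last target.

### The job

Load the label roll holder on the packing desk: pull the brass spring sleeve of the coupler back, away from the roll, until it stays back by itself, and let go of it. Then take the orange-handled spindle from its grey rest and thread it, handle last, through the first blue plate, the roll and the second plate into the coupler, pushing it home until the sleeve snaps forward again and locks it, then let go. Leave the pen cup, the stapler and the carton alone.

Things in the scene. Friction and masses are not known exactly. Their poses are not given: they have to be found in the camera images.
- holder: Fixed roll holder: grey base 194 x 110 x 12 mm, two blue upright plates (60 mm wide, 8 thick, tops at 122) beside a grey trough, a steel barrel carrying the brass sleeve, and a blue end post (34 mm wide, top at 112) 164 to 178 mm past axis_entry. Origin on the desk under the axis, 60 mm past axis_entry. x: level, along the axis, the way the spindle goes in and the sleeve is pulled back; z up.
- axis_entry (a point): Centre of the entry plate's hole (26 mm diameter), on its outer face, 90 mm above the desk; axes as holder's. Along x from here: entry plate 0 to 8 mm, roll about 12 to 62, far plate 66 to 74 (hole 24 mm diameter), then the coupler's bore (23 mm square); all on one axis.
- axis_coupler (a point): Point on the axis where the coupler barrel begins, 74 mm past axis_entry, 90 mm above the desk.
- tip_home (a point): Point on the axis, 132.5 mm past axis_entry, where the spindle's tip rests when locked. On the way in the tip must go about 2 mm beyond it (the spindle's flange stops on the entry plate at 3.5 mm beyond); then an ejector spring may ease it back here. That spring and the lock resist the last 25 mm with up to about 12 N.
- sleeve (a joint): How far the sleeve is pulled back, m: 0 = forward (home), 0.020 = end stop. Its spring pulls forward with 3 N at 0, 6 N at 0.020. While forward, its lock keeps the spindle out. Pulled to the end stop and let go it stays back at about 0.012 (a red band shows on the barrel in front of it); when the spindle is pushed home it snaps to 0.
- sleeve_grip (a point): Point on the axis at mid-length of the sleeve's round grip, moving with it; 90 mm above the desk, 106 mm past axis_entry when home. Grip 46 mm in diameter, 44 mm long along the holder's x; at its far end (22 mm past this point) a flange 58 mm in diameter, 8 mm thick. Axes as holder's.
- roll: Loose white label roll, 92 mm diameter, 50 mm wide, 38 mm core hole, 0.3 kg, standing in the trough between the plates, its hole in line with theirs. Origin at its centre, x along its hole.
- spindle: Loose spindle, about 0.2 kg, lying level on its rest: steel rod 20 mm in diameter, 136 mm long, with a neck near its bevelled tip; black flange (36 mm diameter, 6 mm thick); orange handle 26 x 26 mm square, 64 mm long. Origin on the axis at the rod side of the flange; x along the rod to the tip; z up as it lies.
- spindle_handle (a point): Centre of the orange handle, 38 mm behind the flange face; 42 mm above the desk at the start.
- spindle_tip (a point): Centre of the rod's end face, 136 mm ahead of the flange face and 174 mm ahead of the handle's centre.
- rest: Grey fixed rest, 110 x 60 mm base, 10 mm thick, with two notched posts (tops 42 mm high) under the steel rod, 16 and 92 mm ahead of the flange face; the handle sticks out freely. Origin on the desk under the flange face; x along the rod.
- pen_cup: Black pen cup, 72 mm diameter, 95 mm high (pens to 140 mm). Origin under its centre. To be left alone.
- stapler: Blue and black stapler, 110 x 38 x 38 mm. Origin under its centre. To be left alone.
- carton: Small carton, 150 x 105 x 60 mm. Origin under its centre. To be left alone.
There are look-alikes about, which are no part of the job. Several things have the shape of the spindle; the one meant has the colours described above.

How it is judged:
By the outcome, as a careful person would: the job done as asked, in the order asked, and still so for the second after the job is handed in, with the robot touching nothing.
It also fails if it takes over 58 s, if anything falls off the work surface, if the arm or the gripper's body presses on something with over 40 N, if the wrist force passes 120 N, or if a joint passes its speed limit or range.

## Working session

There is one attempt and no reset: what is moved stays moved. The work goes in short steps, Python scripts to look and compute and a tool call to move; the robot and the scene stay as the last step left them, time stands still between calls to the robot, and variables do not carry over. Pictures are saved under pics/ and viewed, and the job is handed in when it is done.

Besides the shell and the picture viewer there is one more tool, called after "Call:" by a JSON object that holds its "api" and its "payload", one argument or row to a line. carry_out: Moves the arm, as the interface text tells. Its arguments: {"type":"object","properties":{"rows":{"type":"array","items":{"type":"number"}},"grip":{"type":"number"},"squeeze":{"type":"number"}},"required":["rows"]}

```bash
ls; mkdir -p pics; python3 - <<'E'
from cell import *
import cv2,numpy as np
s=observe(); print(s)
for n in ["scene","top","wrist"]:
    f=grab_frame(n); cv2.imwrite(f"pics/{n}0.png",f["img"][:,:,::-1]); np.savez(f"pics/{n}0.npz",**f)
    print(n,f["K"].tolist(),f["k1"],f["T"].round(3).tolist())
E
```

```text
pics
{'time_s': 0.0, 'joint_positions': array([-1.16861582,  0.33286148, -0.0646953 ,  1.46096417,  0.02157787,
        1.34989837, -0.08854217]), 'joint_vel': array([ 5.73583034e-04,  6.52802128e-04,  4.22447809e-04, -8.54163193e-04,
        9.96443152e-04, -1.28205362e-03,  1.60961243e-05]), 'effort': array([ 6.93946386e-04, -6.23271275e+01,  2.49573524e-02, -3.89897382e+01,
       -6.14056620e-02,  3.97303922e-02,  7.55726796e-05]), 'position': array([0.25741738, 0.56910244, 0.22974949]), 'tool_rot': array([-6.62230402e-01, -3.07073972e+00,  2.22082732e-03]), 'contact_force': array([ 0.40942499, -0.05249736, -0.30242878]), 'wrist_torque': array([0.0087868 , 0.00148473, 0.0148668 ]), 'finger_gap': 0.08687568441642031}
scene [[418.90981321372544, 0.0, 255.79942773025695], [0.0, 418.90981321372544, 190.69376304716346], [0.0, 0.0, 1.0]] -0.13632329777367524 [[0.189, -0.523, 0.831, 1.625], [0.982, 0.111, -0.153, -0.155], [-0.012, 0.845, 0.534, 0.809], [0.0, 0.0, 0.0, 1.0]]
top [[364.1158559620985, 0.0, 255.26751084327665], [0.0, 364.1158559620985, 197.07820154232107], [0.0, 0.0, 1.0]] 0.024536278477939752 [[0.011, 0.996, -0.087, 0.43], [-1.0, 0.012, 0.013, 0.061], [0.014, 0.087, 0.996, 1.333], [0.0, 0.0, 0.0, 1.0]]
wrist [[290.5115796529115, 0.0, 255.69641622770575], [0.0, 290.5115796529115, 194.07917136972793], [0.0, 0.0, 1.0]] -0.06682701538393285 [[0.412, -0.872, -0.265, 0.185], [0.911, 0.394, 0.121, 0.602], [-0.001, -0.291, 0.957, 0.382], [0.0, 0.0, 0.0, 1.0]]
```

View pics/scene0.png

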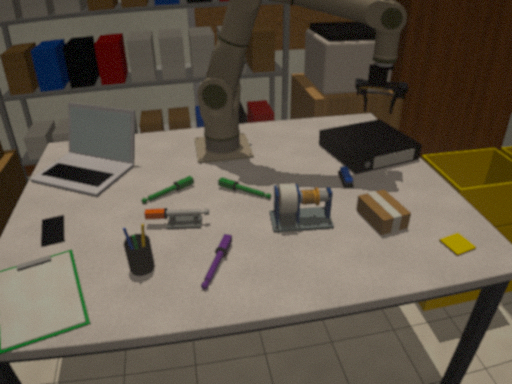

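View pics/top0.png

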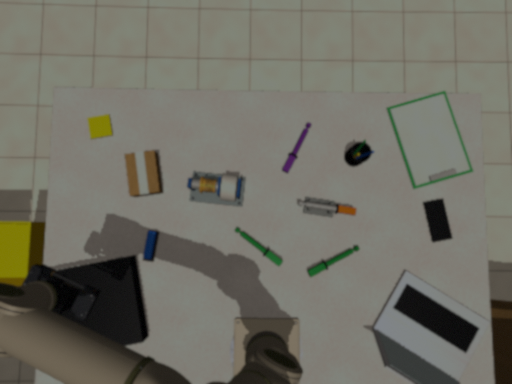

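View pics/wrist0.png

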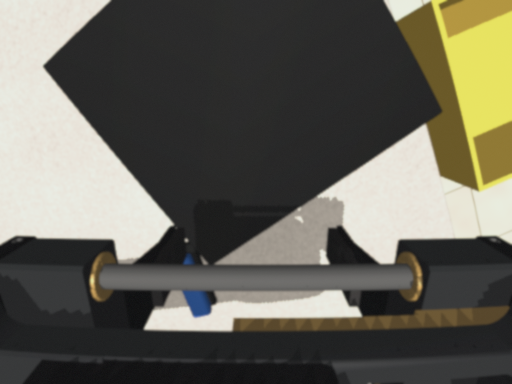

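The top view shows the orange-handled spindle at (345,210). The spindle look-alikes are green at (260,247), green at (333,261) and purple at (296,150). The roll holder is at (215,187), with the white roll on the right and the brass sleeve on the left. I'll measure these and check them in close crops.

```bash
cat > h.py <<'E'
import numpy as np,cv2
def load(n): return dict(np.load(f"pics/{n}.npz"))
def pts(f):
    H,W=f["z_map"].shape
    u,v=np.meshgrid(np.arange(W),np.arange(H))
    K=f["K"]; d=np.array([float(f["k1"]),0,0,0,0])
    p=cv2.undistortPoints(np.stack([u,v],-1).reshape(-1,1,2).astype(float),K,d).reshape(H,W,2)
    z=f["z_map"]; c=np.stack([p[...,0]*z,-p[...,1]*z,-z],-1)
    P=c@f["T"][:3,:3].T+f["T"][:3,3]; P[z==0]=np.nan
    return P
def proj(f,X):
    X=np.atleast_2d(X); c=(X-f["T"][:3,3])@f["T"][:3,:3]
    x=c[:,0]/-c[:,2]; y=-c[:,1]/-c[:,2]; r=x*x+y*y; k=1+float(f["k1"])*r
    return np.stack([f["K"][0,0]*x*k+f["K"][0,2],f["K"][1,1]*y*k+f["K"][1,2]],-1)
E
python3 - <<'E'
from h import *
f=load("top0");P=pts(f);im=f["img"]
for n,(a,b,c,d) in dict(hold=(180,245,165,212),spin=(290,362,190,222)).items():
    cv2.imwrite(f"pics/top_{n}.png",cv2.resize(im[c:d,a:b,::-1],None,fx=10,fy=10,interpolation=cv2.INTER_CUBIC))
f2=load("scene0")
cv2.imwrite("pics/sc_hold.png",cv2.resize(f2["img"][160:245,130:350,::-1],None,fx=3.6,fy=3.6,interpolation=cv2.INTER_CUBIC))
for nm,ff in(("top",f),("scene",f2)):
    Q=pts(ff);hsv=cv2.cvtColor(ff["img"],cv2.COLOR_RGB2HSV)
    h,s,v=[hsv[...,i].astype(int) for i in range(3)]
    reg=(Q[...,0]>0.3)&(Q[...,0]<0.75)&(Q[...,1]>-0.5)&(Q[...,1]<0.35)
    o=reg&(h<12)&(s>150)&(v>90)
    ys,xs=np.nonzero(o);print(nm,"orange",len(xs),Q[o].min(0),Q[o].max(0),np.median(Q[o],0), xs.mean(),ys.mean())
    tall=reg&(Q[...,2]>0.02)
    n,l,st,ce=cv2.connectedComponentsWithStats(tall.astype(np.uint8))
    for i in range(1,n):
        if st[i,4]>25:
            q=Q[l==i];print(st[i],q.min(0).round(3),q.max(0).round(3),q.mean(0).round(3))
    fl=reg&(Q[...,2]<0.02); print("desk z",np.median(Q[fl][:,2]))
E
```

```text
Traceback (most recent call last):
ValueError: zero-size array to reduction operation minimum which has no identity
```

```bash
python3 - <<'E'
from h import *
f=load("top0");f2=load("scene0")
print(pts(f)[210,345],f["img"][210,345],f["z_map"][210,345])
for nm,ff in(("top",f),("scene",f2)):
    Q=pts(ff);hsv=cv2.cvtColor(ff["img"],cv2.COLOR_RGB2HSV)
    h,s,v=[hsv[...,i].astype(int) for i in range(3)]
    reg=(Q[...,0]>0.25)&(Q[...,0]<0.75)&(Q[...,1]>-0.5)&(Q[...,1]<0.4)
    o=reg&(h<14)&(s>130)&(v>60)
    ys,xs=np.nonzero(o)
    if len(xs):print(nm,"orange",len(xs),Q[o].min(0),Q[o].max(0),np.median(Q[o],0), xs.mean(),ys.mean())
    tall=reg&(Q[...,2]>0.02)
    n,l,st,ce=cv2.connectedComponentsWithStats(tall.astype(np.uint8))
    for i in range(1,n):
        if st[i,4]>25:
            q=Q[l==i];print(st[i],q.min(0).round(3),q.max(0).round(3),q.mean(0).round(3))
    fl=reg&(Q[...,2]<0.02); print("desk z",np.median(Q[fl][:,2]))
E
```

```text
[ 0.50055368 -0.27341555  0.04881306] [129  71  11] 1.2892184
top orange 41 [ 0.48643552 -0.30962541 -0.00478302] [ 0.52147137 -0.24378082  0.06159358] [ 0.50657459 -0.27479679  0.05495944] 345.5853658536585 209.2439024390244
[345 139  29  28 412] [ 0.663 -0.352  0.02 ] [ 0.739 -0.282  0.143] [ 0.701 -0.316  0.071]
[282 142  21  31 212] [ 0.636 -0.125  0.02 ] [ 0.75  -0.052  0.039] [ 0.687 -0.086  0.03 ]
[154 154   8  40 217] [0.554 0.379 0.02 ] [0.69  0.4   0.065] [0.608 0.392 0.05 ]
[187 174  55  28 936] [0.524 0.095 0.02 ] [0.617 0.276 0.141] [0.571 0.17  0.114]
[298 200  59  16 416] [ 0.483 -0.31   0.021] [ 0.537 -0.106  0.062] [ 0.508 -0.215  0.05 ]
[241 233  42  34 266] [ 0.301 -0.053  0.02 ] [0.415 0.094 0.039] [0.352 0.008 0.028]
[308 252  45  25 268] [ 0.268 -0.304  0.02 ] [ 0.352 -0.145  0.039] [ 0.306 -0.206  0.028]
desk z -0.000348223005757875
scene orange 169 [ 0.48730556 -0.30713088  0.03418801] [ 0.51916147 -0.24526056  0.06294818] [ 0.5103372  -0.27792268  0.05423185] 154.3905325443787 212.92899408284023
[148 175  46  22 228] [ 0.259 -0.306  0.02 ] [ 0.361 -0.142  0.041] [ 0.313 -0.208  0.029]
[218 177  46  17 232] [ 0.302 -0.054  0.02 ] [0.419 0.094 0.041] [0.356 0.006 0.029]
[ 274  183   59   42 1545] [0.529 0.095 0.02 ] [0.621 0.275 0.141] [0.594 0.166 0.091]
[356 194  22  32 310] [0.555 0.379 0.02 ] [0.677 0.4   0.065] [0.611 0.391 0.045]
[144 208  65  15 542] [ 0.487 -0.313  0.02 ] [ 0.541 -0.108  0.063] [ 0.516 -0.221  0.047]
[122 224  33  48 942] [ 0.661 -0.354  0.02 ] [ 0.739 -0.281  0.141] [ 0.713 -0.316  0.073]
[212 234  20  31 275] [ 0.637 -0.12   0.02 ] [ 0.75  -0.052  0.039] [ 0.691 -0.085  0.03 ]
desk z 0.00026354413960844036
```

View pics/top_hold.png

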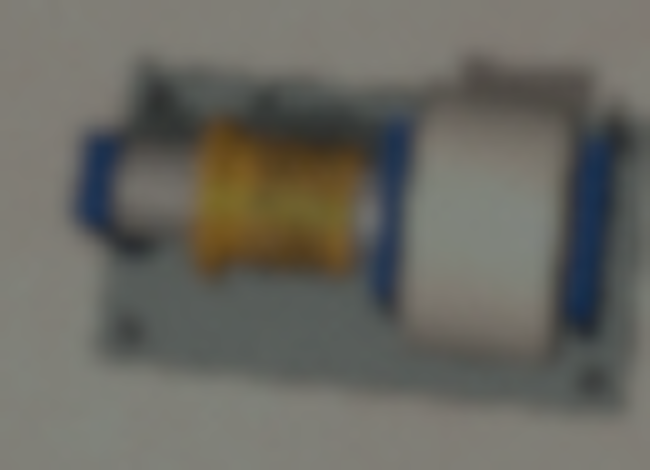

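View pics/top_spin.png

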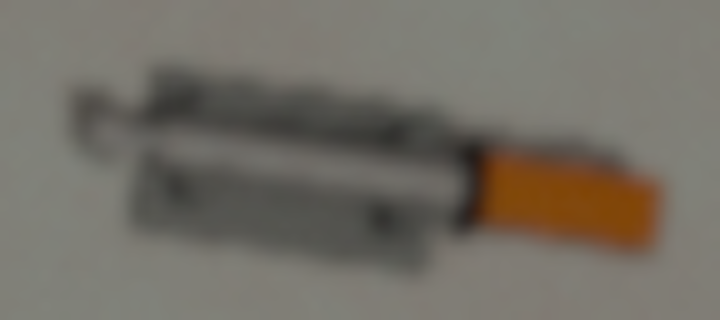

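View pics/sc_hold.png

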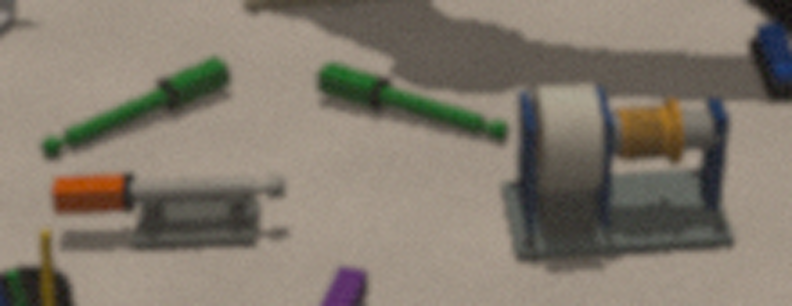

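The crop confirms the choice: an orange handle with a black flange and a steel rod on the grey rest. Next is a rough fit of the holder's axis and the spindle.

```bash
cat > fit.py <<'E'
from h import *
from scipy.optimize import minimize,least_squares
def holder_sdf(L):
    # L local coords with origin at axis_entry (x along axis, z rel. desk); distance to nearest surface
    x,y,z=L.T
    def box(x0,x1,hy,z0,z1):
        d=np.stack([np.maximum(x0-x,x-x1),np.abs(y)-hy,np.maximum(z0-z,z-z1)],-1)
        return np.linalg.norm(np.maximum(d,0),axis=1)+np.minimum(d.max(1),0)
    def cyl(x0,x1,r):
        d=np.stack([np.maximum(x0-x,x-x1),np.hypot(y,z-.09)-r],-1)
        return np.linalg.norm(np.maximum(d,0),axis=1)+np.minimum(d.max(1),0)
    S=[box(0,.008,.030,0,.122),box(.066,.074,.030,0,.122),box(.164,.178,.017,0,.112),box(-.037,.157,.055,0,.012),
       cyl(.084,.128,.023),cyl(.128,.136,.029)]
    return S,cyl(.012,.062,.046)
def fit_holder(Q,x0):
    m=np.isfinite(Q).all(-1)&(Q[...,2]>.05); q=Q[m]
    q=q[(np.hypot(q[:,0]-.57,q[:,1]-.18)<.16)]
    def res(p):
        c,s=np.cos(p[2]),np.sin(p[2]); d=q[:,:2]-p[:2]
        L=np.stack([c*d[:,0]+s*d[:,1],-s*d[:,0]+c*d[:,1],q[:,2]-p[3]],-1)
        S,r=holder_sdf(L); D=np.stack(S+[r],0); return np.abs(D).min(0)
    best=None
    for dx in(-.01,0,.01):
        r=least_squares(res,np.array(x0)+[dx,dx,0,0],loss="soft_l1",f_scale=.003,x_scale=[.01,.01,.1,.01],diff_step=1e-4)
        if best is None or r.cost<best.cost: best=r
    return best.x,np.median(res(best.x)),len(q)
E
python3 - <<'E'
from fit import *
for n in("top0","scene0"):
    f=load(n);Q=pts(f)
    print(n,fit_holder(Q,[.57,.097,1.5,0.]))
    # spindle handle/rod
    m=np.isfinite(Q).all(-1)&(Q[...,2]>.044)&(Q[...,1]<-.1)&(Q[...,1]>-.33)&(Q[...,0]>.46)&(Q[...,0]<.56)
    q=Q[m]; a=np.polyfit(q[:,1],q[:,0],1); print("spin",len(q),q.min(0),q.max(0),"x=",a, "yaw",np.pi/2-np.arctan(a[0]))
E
```

```text
top0 (array([ 5.66897472e-01,  9.79133400e-02,  1.47464709e+00, -3.66304247e-04]), np.float64(0.0011933816588434176), 920)
spin 352 [ 0.48319061 -0.31040871  0.044065  ] [ 0.53127512 -0.1064782   0.06159358] x= [0.14121716 0.53894429] yaw 1.4305068242636545
scene0 (array([0.56598   , 0.09897977, 1.47510165, 0.00157536]), np.float64(0.0012490665098949996), 1288)
spin 362 [ 0.48702933 -0.31098982  0.0441222 ] [ 0.53693405 -0.10760654  0.06294818] x= [0.13009007 0.54232377] yaw 1.4414327461622711
```

```bash
cat > go.py <<'E'
import numpy as np
from scipy.spatial.transform import Rotation as R
def tool(yaw,tilt=0.0):
    z=np.array([0,0,-1.]);x=np.array([np.cos(yaw),np.sin(yaw),0]);y=np.cross(z,x)
    return np.stack([x,y,z],1)
def delta(s,p,yaw):
    R0=R.from_rotvec(s["tool_rot"]).as_matrix()
    d=R0.T@(np.array(p)-s["position"])*100
    w=R.from_matrix(R0.T@tool(yaw)).as_rotvec()
    return d.round(3),w.round(4)
E
python3 - <<'E'
from cell import *
from go import *
print(delta(observe(),[.570,.190,.24],1.475))
E
```

```text
(array([-44.103, -21.67 ,  -0.98 ]), array([-9.0000e-04,  6.0000e-04,  1.2418e+00]))
```

Call:
{"api": "carry_out", "payload": {
  "rows": [-44.1,-21.7,-1,0,0,1.242,-44.1,-21.7,-1,0,0,1.242,-44.1,-21.7,-1,0,0,1.242,-44.1,-21.7,-1,0,0,1.242,-44.1,-21.7,-1,0,0,1.242,-44.1,-21.7,-1,0,0,1.242,-44.1,-21.7,-1,0,0,1.242,-44.1,-21.7,-1,0,0,1.242,-44.1,-21.7,-1,0,0,1.242,-44.1,-21.7,-1,0,0,1.242,-44.1,-21.7,-1,0,0,1.242,-44.1,-21.7,-1,0,0,1.242],
  "grip": 8.7
}}

```text
time_s: 1.35
position: [0.5701, 0.1887, 0.2398]
tool_rot: [2.327, 2.11, -0.003]
contact_force: [-1.2, 0.8, 0.4]
finger_gap: 0.0871
```

```bash
python3 - <<'E'
from cell import *
from fit import *; from go import *
f=grab_frame("wrist"); np.savez("pics/w1.npz",**f); cv2.imwrite("pics/w1.png",f["img"][:,:,::-1])
print(fit_holder(pts(f),[.5665,.0985,1.475,0.]))
print(observe()["position"])
E
```

```text
(array([ 0.68376259,  0.17171563, -3.39674275,  0.225435  ]), np.float64(0.004632463970985004), 72803)
[0.56948408 0.19020371 0.23979443]
```

View pics/w1.png

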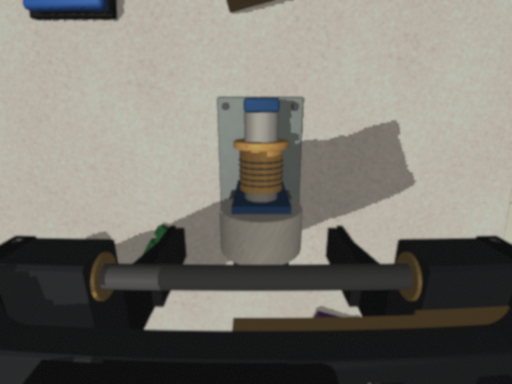

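The wrist view shows the sleeve at (262,168), its flange at (261,146), the far plate at (262,202) and the roll at (260,235). I'll refit without the gripper pixels.

```bash
python3 - <<'E'
from fit import *
from cell import *; from go import *
f=load("w1");Q=pts(f);Q[260:]=np.nan;Q[Q[...,2]>.15]=np.nan
print(fit_holder(Q,[.5665,.0985,1.475,0.]))
p=np.array([.5665,.0985]);u=np.array([np.cos(1.475),np.sin(1.475)])
t=p+.106*u;print(t,delta(observe(),[*t,.079],1.475))
E
```

```text
(array([ 0.56685997,  0.09926511,  1.47435338, -0.00192711]), np.float64(0.0004747797752903682), 9065)
[0.57663889 0.20401399] (array([ 1.459,  0.599, 16.077]), array([-0.0012,  0.001 ,  0.0001]))
```

Call:
{"api": "carry_out", "payload": {
  "rows": [2.5,0.6,3,0,0,0,2.5,0.6,7,0,0,0,2.5,0.6,11,0,0,0,2.5,0.6,14,0,0,0,2.5,0.6,15.9,0,0,0,2.5,0.6,15.9,0,0,0,2.5,0.6,15.9,0,0,0]
}}

```text
time_s: 2.1
position: [0.5772, 0.2157, 0.0813]
tool_rot: [-2.323, -2.114, 0.002]
contact_force: [0.0, -0.6, -0.7]
finger_gap: 0.0871
```

Call:
{"api": "carry_out", "payload": {
  "rows": [0,0,0,0,0,0,0,0,0,0,0,0,0,0,0,0,0,0,0,0,0,0,0,0,0,0,0,0,0,0,0,0,0,0,0,0],
  "grip": 3,
  "squeeze": 25
}}

```text
time_s: 2.7
position: [0.5775, 0.2156, 0.0815]
tool_rot: [-2.323, -2.114, 0.001]
contact_force: [12.0, -0.1, -2.0]
finger_gap: 0.0467
```

Call:
{"api": "carry_out", "payload": {
  "rows": [0.4,0,0,0,0,0,0.8,0,0,0,0,0,1.2,0,0,0,0,0,1.6,0,0,0,0,0,1.9,0,0,0,0,0,2.1,0,0,0,0,0,2.2,0,0,0,0,0,2.2,0,0,0,0,0,2.2,0,0,0,0,0]
}}

```text
time_s: 3.6
position: [0.5799, 0.2356, 0.0814]
tool_rot: [2.324, 2.112, -0.004]
contact_force: [-0.6, -7.9, 3.0]
finger_gap: 0.0456
```

Call:
{"api": "carry_out", "payload": {
  "rows": [0.2,0,0,0,0,0,0.4,0,0,0,0,0,0.4,0,0,0,0,0,0.4,0,0,0,0,0]
}}

```text
time_s: 4.0
position: [0.58, 0.2356, 0.0814]
tool_rot: [2.325, 2.107, -0.012]
contact_force: [-6.4, -15.1, 9.2]
finger_gap: 0.0458
```

Call:
{"api": "carry_out", "payload": {
  "rows": [0,0,0,0,0,0,0,0,0,0,0,0,0,0,0,0,0,0,0,0,0,0,0,0,0,0,0,0,0,0,0,0,0,0,0,0],
  "grip": 8.7
}}

```text
time_s: 4.6
position: [0.5797, 0.2365, 0.0813]
tool_rot: [2.325, 2.109, -0.012]
contact_force: [0.8, -0.7, 0.2]
finger_gap: 0.0835
```

Call:
{"api": "carry_out", "payload": {
  "rows": [0,0,-3,0,0,0,0,0,-7,0,0,0,0,0,-11,0,0,0,0,0,-15,0,0,0,0,0,-16,0,0,0,0,0,-16,0,0,0]
}}

```text
time_s: 5.2
position: [0.5809, 0.2383, 0.2431]
tool_rot: [2.324, 2.109, -0.007]
contact_force: [-0.2, -0.3, -1.0]
finger_gap: 0.0872
```

```bash
python3 - <<'E'
from cell import *
from fit import *; from go import *
f=grab_frame("wrist"); np.savez("pics/w2.npz",**f); cv2.imwrite("pics/w2.png",f["img"][:,:,::-1])
Q=pts(f);Q[260:]=np.nan
# brass flange position along axis
p=np.array([.5667,.099]);u=np.array([.0962,.9954])
for n in("w1","w2"):
    f=load(n);Q=pts(f);Q[260:]=np.nan
    a=(Q[...,:2]-p)@u; l=(Q[...,:2]-p)@np.array([u[1],-u[0]])
    m=(abs(l)<.006)&(Q[...,2]>.095)&(Q[...,2]<.15)
    for k in range(70,170,4):
        mm=m&(a*1000>=k)&(a*1000<k+4)
        if mm.any():print(k,(Q[mm][:,2].mean()*1000).round(1),f["img"][mm].mean(0).round(),end=" | ")
    print()
s=observe();print(s["position"],s["contact_force"])
E
```

```text
70 115.8 [30. 43. 59.] | 74 106.3 [81. 81. 80.] | 78 105.3 [97. 94. 88.] | 82 110.2 [109.  90.  67.] | 86 110.8 [116.  89.  52.] | 90 111.1 [94. 74. 49.] | 94 111.0 [103.  80.  50.] | 98 110.9 [103.  80.  50.] | 102 111.0 [92. 73. 49.] | 106 111.0 [103.  80.  50.] | 110 110.8 [103.  80.  50.] | 114 111.0 [93. 74. 49.] | 118 110.7 [119.  91.  53.] | 122 111.0 [124.  95.  54.] | 126 114.8 [158. 123.  70.] | 130 116.6 [182. 147.  82.] | 134 110.7 [150. 132.  99.] | 138 105.2 [159. 155. 146.] | 142 105.1 [159. 156. 146.] | 146 105.0 [160. 156. 147.] | 150 105.0 [159. 156. 147.] | 154 105.0 [159. 156. 147.] | 158 105.1 [160. 156. 147.] | 162 106.8 [114. 117. 119.] | 166 110.0 [ 47.  75. 112.] | 
70 119.9 [28. 44. 65.] | 74 110.7 [49. 55. 61.] | 78 105.2 [96. 94. 89.] | 82 105.5 [97. 76. 72.] | 86 105.9 [100.  33.  31.] | 90 105.7 [102.  35.  29.] | 94 109.5 [109.  67.  41.] | 98 110.8 [114.  86.  50.] | 102 111.2 [92. 73. 48.] | 106 110.7 [105.  81.  49.] | 110 111.2 [97. 76. 49.] | 114 111.0 [95. 75. 49.] | 118 110.8 [106.  82.  50.] | 122 110.9 [96. 76. 49.] | 126 111.1 [95. 75. 49.] | 130 110.5 [116.  89.  52.] | 134 110.8 [118.  90.  52.] | 138 114.5 [116.  88.  51.] | 142 116.8 [117.  89.  51.] | 146 110.8 [99. 83. 61.] | 150 105.3 [96. 94. 89.] | 154 105.1 [96. 94. 89.] | 158 105.1 [96. 94. 89.] | 162 107.5 [75. 77. 79.] | 166 110.4 [32. 47. 68.] | 
[0.58017484 0.23793434 0.24103906] [ 0.05537968 -0.39681395 -1.55491908]
```

View pics/w2.png

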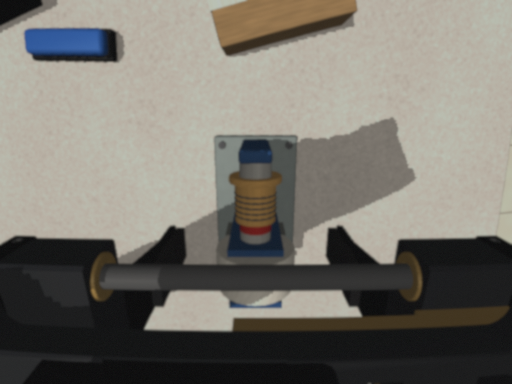

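The sleeve has latched: the red band shows at (256,228), and the flange reads about 12 mm back. Next I'll go and look at the spindle.

```bash
python3 - <<'E'
from cell import *
from go import *
print(delta(observe(),[.49,-.35,.24],1.436))
E
```

```text
(array([-59.388,  -3.285,   0.538]), array([-0.0028,  0.0072,  0.0379]))
```

Call:
{"api": "carry_out", "payload": {
  "rows": [-59.4,-3.3,0.5,-0.003,0.007,0.038,-59.4,-3.3,0.5,-0.003,0.007,0.038,-59.4,-3.3,0.5,-0.003,0.007,0.038,-59.4,-3.3,0.5,-0.003,0.007,0.038,-59.4,-3.3,0.5,-0.003,0.007,0.038,-59.4,-3.3,0.5,-0.003,0.007,0.038,-59.4,-3.3,0.5,-0.003,0.007,0.038,-59.4,-3.3,0.5,-0.003,0.007,0.038,-59.4,-3.3,0.5,-0.003,0.007,0.038,-59.4,-3.3,0.5,-0.003,0.007,0.038,-59.4,-3.3,0.5,-0.003,0.007,0.038,-59.4,-3.3,0.5,-0.003,0.007,0.038]
}}

```text
time_s: 6.45
position: [0.4883, -0.3519, 0.2383]
tool_rot: [-2.365, -2.065, 0.002]
contact_force: [0.6, -0.0, -0.2]
finger_gap: 0.087
```

Call:
{"api": "carry_out", "payload": {
  "rows": [0,0,0,0,0,0,0,0,0,0,0,0]
}}

```text
time_s: 6.65
position: [0.4868, -0.3526, 0.2359]
tool_rot: [-2.366, -2.059, 0.006]
contact_force: [0.3, 0.4, -1.3]
finger_gap: 0.0866
```

```bash
python3 - <<'E'
from cell import *
from fit import *; from go import *
f=grab_frame("wrist"); np.savez("pics/w3.npz",**f); cv2.imwrite("pics/w3.png",f["img"][:,:,::-1])
s=observe();print(s["position"],s["tool_rot"])
E
```

```text
[ 0.48787289 -0.35112434  0.23636697] [-2.36334755 -2.06237947  0.0039708 ]
```

View pics/w3.png

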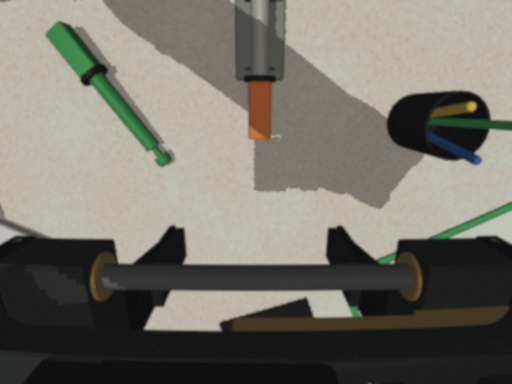

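The orange handle is at (260,110), with the black flange at (260,79) and the rod above it.

```bash
python3 - <<'E'
from cell import *
from fit import *; from go import *
f=load("w3");Q=pts(f);hsv=cv2.cvtColor(f["img"],cv2.COLOR_RGB2HSV);h,s,v=[hsv[...,i].astype(int) for i in range(3)]
R_=np.zeros(h.shape,bool);R_[0:150,230:290]=1
o=R_&(h<14)&(s>130)&(v>60)&(Q[...,2]>.045);q=Q[o]
rod=R_&(Q[...,2]>.0445)&(Q[...,2]<.06)&(s<60)&(v>60)
r=Q[rod]
print("handle",len(q),q.min(0),q.max(0),np.median(q,0));print("rod",len(r),r.min(0),r.max(0))
allq=np.vstack([q,r]);
for n,w in(("h",q),("rod",r),("all",allq)):
    a=np.polyfit(w[:,1],w[:,0],1);print(n,a,"yaw",np.pi/2-np.arctan(a[0]),"x at y=-.278",np.polyval(a,-.278))
c,sn=np.cos(1.436),np.sin(1.436)
t=q[:,0]*c+q[:,1]*sn;l=q[:,0]*sn-q[:,1]*c
print("along",np.percentile(t,[1,99]),"lat",np.percentile(l,[1,50,99]))
tm=np.percentile(t,[1,99]).mean();lm=np.percentile(l,[1,99]).mean()
ctr=np.array([c*tm+sn*lm,sn*tm-c*lm]);print("centre",ctr)
E
```

```text
handle 1217 [ 0.48507096 -0.30960927  0.04884596] [ 0.51642763 -0.24527138  0.0555395 ] [ 0.50091202 -0.27579556  0.05301991]
rod 1276 [ 0.48461694 -0.30786186  0.04450793] [ 0.52504124 -0.16456707  0.05254409]
h [0.12141639 0.53451712] yaw 1.449971350087541 x at y=-.278 0.5007633651954123
rod [0.14908197 0.54115684] yaw 1.4228043280084273 x at y=-.278 0.4997120471987725
all [0.13619263 0.5385755 ] yaw 1.4354365012363333 x at y=-.278 0.500713949715641
along [-0.2387373  -0.17677328] lat [0.52189746 0.5331117  0.5452647 ]
centre [ 0.5008209  -0.27757784]
```

```bash
python3 - <<'E'
from cell import *
from go import *
s=[observe() for _ in range(5)];print([x["position"].round(4) for x in s][:2])
print(delta(s[0],[.5003,-.2816,.034],1.436))
E
```

```text
[array([ 0.4879, -0.3511,  0.2364]), array([ 0.4879, -0.3511,  0.2364])]
(array([ 7.03 ,  0.398, 20.244]), array([-0.0054, -0.0013, -0.001 ]))
```

Call:
{"api": "carry_out", "payload": {
  "rows": [4,0.3,0,-0.005,-0.001,0,7,0.4,2,-0.005,-0.001,0,7,0.4,6,-0.005,-0.001,0,7,0.4,10,-0.005,-0.001,0,7,0.4,14,-0.005,-0.001,0,7,0.4,17,-0.005,-0.001,0,7,0.4,19,-0.005,-0.001,0,7,0.4,20.2,-0.005,-0.001,0,7,0.4,20.2,-0.005,-0.001,0,7,0.4,20.2,-0.005,-0.001,0]
}}

```text
time_s: 7.7
position: [0.5009, -0.2814, 0.0351]
tool_rot: [-2.366, -2.067, -0.001]
contact_force: [0.1, -1.0, 0.7]
finger_gap: 0.0866
```

```bash
python3 - <<'E'
from cell import *
from go import *
s=observe()
print(s["position"],delta(s,[.5003,-.2816,.034],1.436))
E
```

```text
[ 0.50085286 -0.28138577  0.03508948] (array([-0.029, -0.052,  0.109]), array([ 0.0002, -0.0004, -0.0001]))
```

Call:
{"api": "carry_out", "payload": {
  "rows": [0,0,0.1,0,0,0,0,0,0.1,0,0,0,0,0,0.1,0,0,0,0,0,0.1,0,0,0,0,0,0.1,0,0,0,0,0,0.1,0,0,0,0,0,0.1,0,0,0,0,0,0.1,0,0,0,0,0,0.1,0,0,0],
  "grip": 1.5,
  "squeeze": 50
}}

```text
time_s: 8.6
position: [0.5007, -0.2814, 0.0341]
tool_rot: [-2.366, -2.067, -0.0]
contact_force: [-0.8, -0.8, -0.0]
finger_gap: 0.0253
```

Call:
{"api": "carry_out", "payload": {
  "rows": [0,0,-1,0,0,0,0,0,-3,0,0,0,0,0,-6,0,0,0,0,0,-8,0,0,0,0,0,-8,0,0,0,0,0,-8,0,0,0]
}}

```text
time_s: 9.2
position: [0.5007, -0.2813, 0.114]
tool_rot: [-2.366, -2.067, -0.001]
contact_force: [0.2, 0.9, -2.9]
finger_gap: 0.0254
```

```bash
python3 - <<'E'
from cell import *
from go import *
s=observe()
print(s["position"],s["finger_gap"],s["contact_force"],delta(s,[.5458,-.118,.090],1.4745))
E
```

```text
[ 0.50071846 -0.2813047   0.11404564] 0.025443586283563042 [ 0.16810967  0.88285689 -2.88018416] (array([16.787,  2.274,  2.415]), array([ 0.0004, -0.0005, -0.0384]))
```

Call:
{"api": "carry_out", "payload": {
  "rows": [3,0.4,0,0,0,-0.01,7,0.9,0.5,0,0,-0.02,11,1.5,1,0,0,-0.03,14,1.9,1.6,0,0,-0.038,16,2.2,2.2,0,0,-0.038,16.8,2.3,2.4,0,0,-0.038,16.8,2.3,2.4,0,0,-0.038,16.8,2.3,2.4,0,0,-0.038]
}}

```text
time_s: 10.0
position: [0.5455, -0.1194, 0.0899]
tool_rot: [2.328, 2.11, -0.001]
contact_force: [-0.7, -0.6, -2.2]
finger_gap: 0.0251
```

```bash
python3 - <<'E'
from cell import *
from fit import *; from go import *
for n in("scene","top","wrist"):
    f=grab_frame(n); np.savez(f"pics/{n}4.npz",**f); cv2.imwrite(f"pics/{n}4.png",f["img"][:,:,::-1])
    Q=pts(f)
    if n=="scene": cv2.imwrite("pics/sc4.png",cv2.resize(f["img"][140:245,130:350,::-1],None,fx=3.6,fy=3.6,interpolation=cv2.INTER_CUBIC))
s=observe();print(s["position"],s["tool_rot"])
E
```

```text
[ 0.54580402 -0.11950545  0.0903825 ] [2.32814266e+00 2.10860015e+00 8.92830963e-04]
```

View pics/sc4.png

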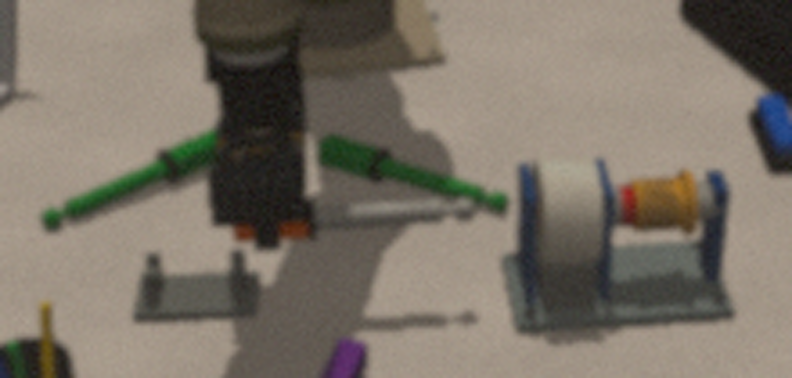

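View pics/wrist4.png

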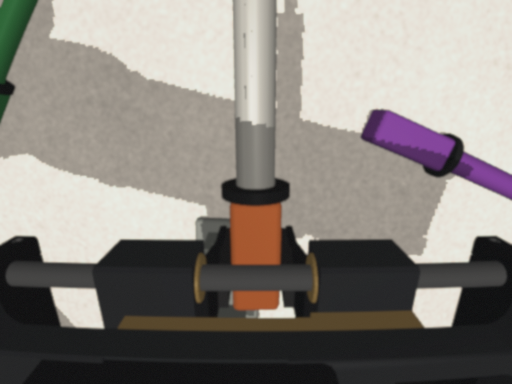

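The rod is held straight ahead: wrist view rod at (255,90), flange at (255,190). I'll measure its axis relative to the tool.

```bash
python3 - <<'E'
from fit import *; from go import *
from scipy.optimize import least_squares
tcp=np.array([.5457,-.1195,.0901]);Rt=tool(1.4728)
for n in("wrist4","scene4","top4"):
    f=load(n);Q=pts(f);L=(Q-tcp)@Rt  # tool coords
    # rod points
    m=(L[...,0]>.045)&(L[...,0]<.155)&(abs(L[...,1])<.025)&(abs(L[...,2]+.009)<.022)
    if n=="wrist4": m[185:]=False
    q=L[m]
    if len(q)<20: print(n,len(q));continue
    def res(p):
        y=p[0]+p[1]*(q[:,0]-.1);z=p[2]+p[3]*(q[:,0]-.1)
        return np.hypot(q[:,1]-y,q[:,2]-z)-.01
    r=least_squares(res,[0,0,-.009,0],loss="soft_l1",f_scale=.002)
    print(n,len(q),"y,dy,z,dz at 100mm",r.x.round(4),"rms",np.sqrt(np.mean(res(r.x)**2)).round(4))
    m=(L[...,0]>.045)&(L[...,0]<.22)&(abs(L[...,1])<.014)&(abs(L[...,2]+.009)<.014)
    print(" tip x",np.sort(L[m][:,0])[-5:].round(4))
E
```

```text
wrist4 7476 y,dy,z,dz at 100mm [-0.0002 -0.0005 -0.0058  0.0058] rms 0.0005
 tip x [0.1251 0.1253 0.1254 0.1255 0.1258]
scene4 225 y,dy,z,dz at 100mm [-0.002   0.0036 -0.0092  0.0047] rms 0.0021
 tip x [0.2186 0.2186 0.2189 0.219  0.2191]
top4 179 y,dy,z,dz at 100mm [ 0.0001  0.018  -0.0069  0.0057] rms 0.0019
 tip x [0.1729 0.1732 0.1736 0.174  0.2186]
```

Call:
{"api": "carry_out", "payload": {
  "rows": [0,0,0.4,0,0,-0.002,1,0,0.8,0,0,-0.002,2,0,0.8,0,0,-0.002,2,0,0.8,0,0,-0.002,2,0,0.8,0,0,-0.002]
}}

```text
time_s: 10.65
position: [0.5479, -0.0989, 0.0824]
tool_rot: [2.325, 2.113, 0.001]
contact_force: [0.1, 0.8, -2.2]
finger_gap: 0.0253
```

```bash
cat > al.py <<'E'
from cell import *
from fit import *; from go import *
def al(full=False):
    s=observe();P0=np.array([.5669,.0992]);u=np.array([np.cos(1.4745),np.sin(1.4745)])
    d=s["position"][:2]-P0;Rm=R.from_rotvec(s["tool_rot"]).as_matrix()
    a=d@u;t=P0+a*u
    dd=delta(s,[*t,.0823],1.4745)
    print("along mm",(a*1000).round(1),"tip ~",(a*1000+178).round(1),"need",dd,"pos",s["position"].round(4),"F",(s["contact_force"]).round(1),"M",s["wrist_torque"].round(2),"t",s["time_s"],"gap",s["finger_gap"].round(4))
if __name__=="__main__": al()
E
python3 al.py; python3 - <<'E'
from al import *
f=grab_frame("scene");cv2.imwrite("pics/sc5.png",cv2.resize(f["img"][140:245,180:350,::-1],None,fx=4.6,fy=4.6,interpolation=cv2.INTER_CUBIC))
f=grab_frame("wrist");np.savez("pics/w5.npz",**f);cv2.imwrite("pics/w5.png",f["img"][:,:,::-1])
E
```

```text
Traceback (most recent call last):
  File "al.py", line 9, in <module>
    if __name__=="__main__": al()
                             ~~^^
  File "al.py", line 8, in al
    print("along mm",(a*1000).round(1),"tip ~",(a*1000+178).round(1),"need",dd,"pos",s["position"].round(4),"F",(s["contact_force"]).round(1),"M",s["wrist_torque"].round(2),"t",s["time_s"],"gap",s["finger_gap"].round(4))
                                                                                                                                                                                                   ^^^^^^^^^^^^^^^^^^^^^
AttributeError: 'float' object has no attribute 'round'
```

View pics/sc5.png

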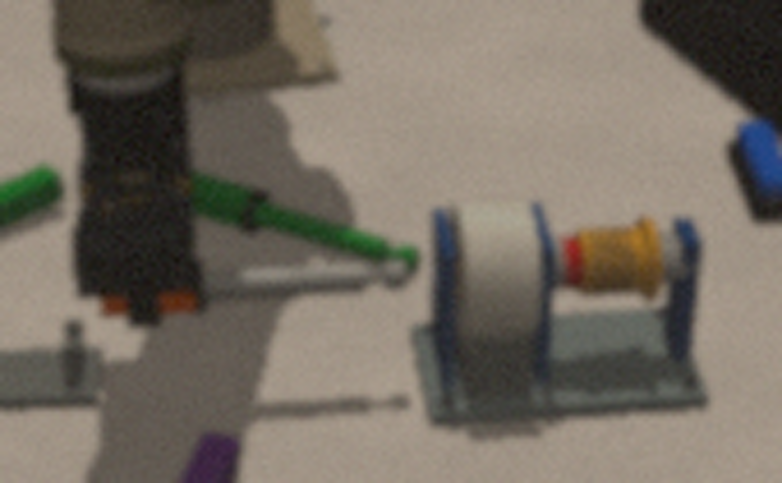

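View pics/w5.png

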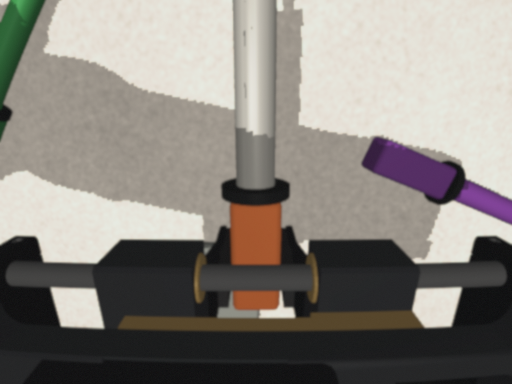

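```bash
sed -i 's/s\["finger_gap"\].round(4)/round(s["finger_gap"],4)/' al.py; python3 al.py
```

```text
along mm -199.9 tip ~ -21.9 need (array([-0.   , -0.012,  0.021]), array([ 0.0009,  0.0001, -0.0006])) pos [ 0.5478 -0.0997  0.0825] F [ 0.1 -0.2 -2.2] M [-0.25  0.02  0.01] t 10.75 gap 0.0255
```

Well aligned. I'll insert through the entry plate first.

Call:
{"api": "carry_out", "payload": {
  "rows": [1,0,0,0,0,0,2,0,0,0,0,0,3,0,0,0,0,0,4,0,0,0,0,0,5,0,0,0,0,0,5,0,0,0,0,0]
}}

```text
time_s: 11.35
position: [0.5529, -0.0477, 0.0825]
tool_rot: [2.323, 2.114, 0.002]
contact_force: [-0.4, 0.1, -1.5]
finger_gap: 0.0255
```

```bash
python3 al.py
```

```text
along mm -147.6 tip ~ 30.4 need (array([ 0.   , -0.021,  0.015]), array([ 0.0008, -0.0007,  0.0022])) pos [ 0.5529 -0.0477  0.0825] F [-0.4  0.1 -1.5] M [-0.25  0.08 -0.01] t 11.35 gap 0.0255
```

Through the entry plate with no contact. Next is the far plate and the start of the coupler bore.

Call:
{"api": "carry_out", "payload": {
  "rows": [1,0,0,0,0,0,2,0,0,0,0,0,3,0,0,0,0,0,4,0,0,0,0,0,5,0,0,0,0,0,6,0,0,0,0,0,6,0,0,0,0,0]
}}

```text
time_s: 12.05
position: [0.5587, 0.0141, 0.0824]
tool_rot: [-2.321, -2.117, -0.002]
contact_force: [0.1, 1.1, -3.2]
finger_gap: 0.0258
```

```bash
python3 al.py
```

```text
along mm -85.5 tip ~ 92.5 need (array([-0.   ,  0.002,  0.009]), array([ 0.0007, -0.0013,  0.0045])) pos [0.5587 0.0141 0.0824] F [ 0.1  1.1 -3.2] M [-0.23  0.12  0.03] t 12.05 gap 0.0258
```

Call:
{"api": "carry_out", "payload": {
  "rows": [0.8,0,0,0,0,0.002,1.5,0,0,0,0,0.004,2.2,0,0,0,0,0.004,2.8,0,0,0,0,0.004,3.3,0,0,0,0,0.004,3.3,0,0,0,0,0.004]
}}

```text
time_s: 12.65
position: [0.5614, 0.0453, 0.0821]
tool_rot: [2.326, 2.11, -0.002]
contact_force: [0.0, -5.5, -2.3]
finger_gap: 0.0256
```

```bash
python3 al.py
```

```text
along mm -54.2 tip ~ 123.8 need (array([-0.   ,  0.031, -0.022]), array([ 0.    ,  0.0014, -0.0009])) pos [0.5614 0.0453 0.0821] F [ 0.  -5.5 -2.3] M [-1.68  0.14 -0.03] t 12.65 gap 0.0256
```

Ejector spring felt at 5.5 N. I'll push home slowly.

Call:
{"api": "carry_out", "payload": {
  "rows": [0.4,0,0,0,0,0,0.8,0,0,0,0,0,1.1,0,0,0,0,0,1.3,0,0,0,0,0,1.5,0,0,0,0,0,1.6,0,0,0,0,0,1.6,0,0,0,0,0]
}}

```text
time_s: 13.35
position: [0.5625, 0.0583, 0.0818]
tool_rot: [2.327, 2.106, -0.007]
contact_force: [-1.5, -10.1, -1.2]
finger_gap: 0.0259
```

```bash
python3 al.py; python3 - <<'E'
from al import *
f=grab_frame("scene");cv2.imwrite("pics/sc6.png",cv2.resize(f["img"][140:245,180:350,::-1],None,fx=4.6,fy=4.6,interpolation=cv2.INTER_CUBIC))
f=grab_frame("wrist");np.savez("pics/w6.npz",**f);cv2.imwrite("pics/w6.png",f["img"][:,:,::-1])
E
```

```text
along mm -41.1 tip ~ 136.9 need (array([-0.   ,  0.041, -0.049]), array([-0.0008,  0.005 , -0.0034])) pos [0.5625 0.0583 0.0818] F [ -1.5 -10.1  -1.2] M [-2.37  0.38  0.05] t 13.35 gap 0.0259
```

View pics/sc6.png

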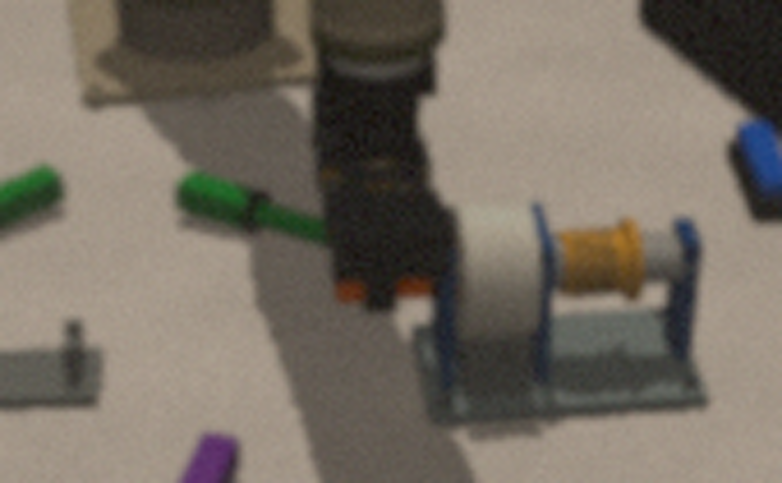

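View pics/w6.png

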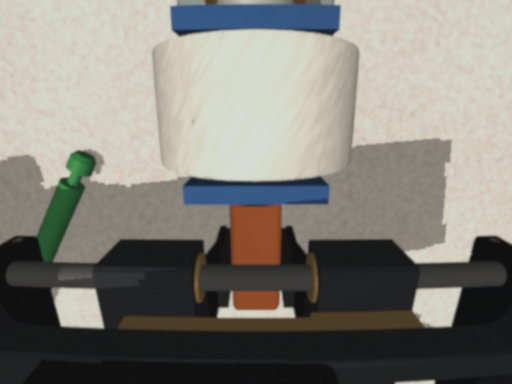

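The sleeve has snapped forward: no red band shows, and the brass now spans (560–640,260) next to the far plate. I'll let go and lift off.

Call:
{"api": "carry_out", "payload": {
  "rows": [0,0,0,0,0,0,0,0,0,0,0,0,0,0,0,0,0,0,0,0,0,0,0,0,0,0,0,0,0,0,0,0,0,0,0,0],
  "grip": 8.7
}}

```text
time_s: 14.05
position: [0.5626, 0.0585, 0.0819]
tool_rot: [2.327, 2.106, -0.006]
contact_force: [-0.1, 0.7, -0.2]
finger_gap: 0.066
```

Call:
{"api": "carry_out", "payload": {
  "rows": [0,0,-2,0,0,0,0,0,-5,0,0,0,0,0,-9,0,0,0,0,0,-13,0,0,0,-6,0,-15,0,0,0,-8,0,-15,0,0,0,-8,0,-15,0,0,0]
}}

```text
time_s: 14.75
position: [0.5547, -0.0261, 0.2339]
tool_rot: [2.333, 2.096, -0.004]
contact_force: [-0.0, 0.7, 0.3]
finger_gap: 0.087
```

```bash
python3 - <<'E'
from al import *
f=grab_frame("scene");np.savez("pics/s7.npz",**f);cv2.imwrite("pics/sc7.png",cv2.resize(f["img"][140:245,180:350,::-1],None,fx=4.6,fy=4.6,interpolation=cv2.INTER_CUBIC))
f=grab_frame("wrist");np.savez("pics/w7.npz",**f);cv2.imwrite("pics/w7.png",f["img"][:,:,::-1])
Q=pts(f);Q[250:]=np.nan
p=np.array([.5669,.0992]);u=np.array([.0962,.9954]);a=(Q[...,:2]-p)@u;l=(Q[...,:2]-p)@np.array([u[1],-u[0]])
m=(abs(l)<.006)&(Q[...,2]>.08)&(Q[...,2]<.15)
for k in range(-76,166,4):
    mm=m&(a*1000>=k)&(a*1000<k+4)
    if mm.any():print(k,(Q[mm][:,2].mean()*1000).round(1),f["img"][mm].mean(0).round(),end=" | ")
s=observe();print(s["position"],s["contact_force"])
E
```

```text
-76 95.0 [146.  97.  73.] | -72 96.6 [187. 111.  59.] | -68 96.9 [190. 116.  61.] | -64 96.8 [190. 116.  61.] | -60 96.9 [190. 117.  62.] | -56 97.0 [190. 117.  62.] | -52 96.9 [190. 117.  62.] | -48 97.2 [190. 118.  62.] | -44 97.1 [190. 118.  62.] | -40 97.1 [190. 118.  62.] | -36 97.1 [190. 118.  62.] | -32 97.2 [190. 118.  63.] | -28 97.7 [190. 118.  63.] | -24 97.7 [190. 118.  63.] | -20 97.7 [190. 119.  63.] | -16 97.9 [189. 117.  62.] | -12 99.0 [105.  64.  42.] | -8 102.3 [54. 53. 52.] | -4 105.1 [84. 89. 93.] | 0 116.5 [ 61.  88. 124.] | 4 120.1 [ 60.  88. 128.] | 8 109.7 [94. 88. 80.] | 12 120.8 [116. 115. 108.] | 16 134.0 [195. 201. 188.] | 20 133.9 [195. 201. 190.] | 24 133.9 [195. 202. 190.] | 28 133.8 [195. 202. 189.] | 32 133.9 [195. 201. 188.] | 36 133.5 [194. 201. 187.] | [ 0.55475089 -0.02078652  0.23236654] [ 0.54618433  2.16826633 -0.27483716]
```

View pics/sc7.png

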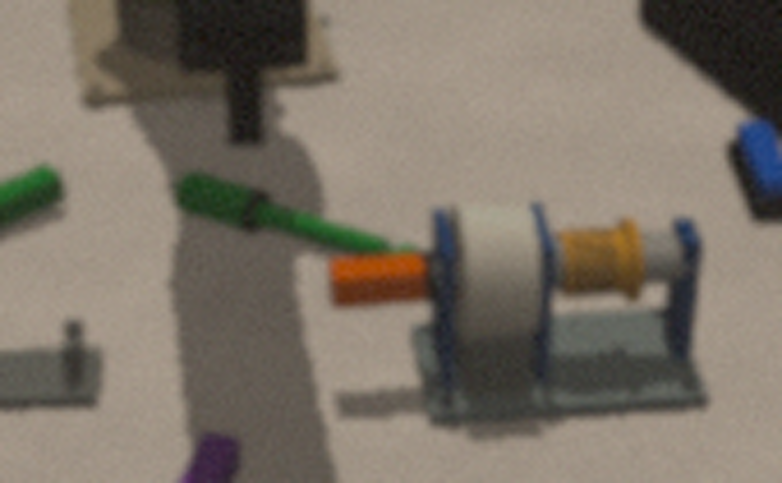

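View pics/w7.png

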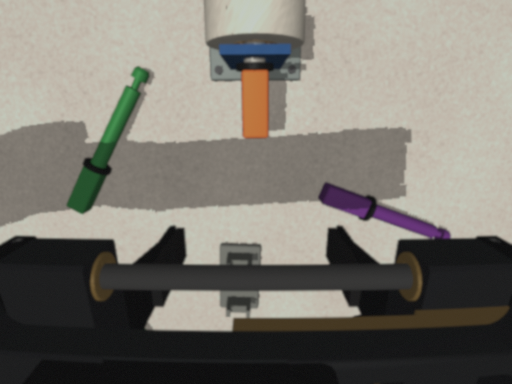

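Call:
{"api": "carry_out", "payload": {
  "rows": [0,0,0,0,0,0,0,0,0,0,0,0,0,0,0,0,0,0]
}}

```text
time_s: 15.15
position: [0.5548, -0.0198, 0.232]
tool_rot: [2.328, 2.107, -0.006]
contact_force: [-0.2, -0.9, -0.2]
finger_gap: 0.0872
```

```bash
python3 - <<'E'
from al import *
f=grab_frame("scene");np.savez("pics/scene8.npz",**f)
P0=np.array([.5669,.0992]);u=np.array([.0962,.9954])
for n in("scene0","scene4","scene8"):
    f=load(n);Q=pts(f);hsv=cv2.cvtColor(f["img"],cv2.COLOR_RGB2HSV);h,s,v=[hsv[...,i].astype(int) for i in range(3)]
    a=(Q[...,:2]-P0)@u*1000;reg=(Q[...,2]>.06)&(Q[...,2]<.13)&(a>76)&(a<162)
    b=reg&(h>12)&(h<24)&(s>110);r=reg&((h<7)|(h>172))&(s>110)
    print(n,"brass",np.percentile(a[b],[3,50,97]).round(1),"red px",r.sum())
    o=(h<14)&(s>130)&(v>60)&(Q[...,2]>.03)&(Q[...,0]>.4)&(Q[...,0]<.65)&(a<5)&(a>-450)
    if o.sum()>10:print("  orange along",np.percentile(a[o],[2,98]).round(1),"zmax",np.percentile(Q[o][:,2],98).round(3))
print(hand_in())
E
```

```text
scene0 brass [ 84.9 112.8 138.2] red px 0
  orange along [-409.3 -350. ] zmax 0.059
scene4 brass [ 95.  122.8 146.8] red px 29
  orange along [-243.3 -185.4] zmax 0.154
scene8 brass [ 84.8 111.  143.4] red px 0
  orange along [-70.8 -10. ] zmax 0.104
the job is handed in; nothing more can be done
None
```

The label roll holder is loaded and the job is handed in, at about 15 s of the 58 s allowed. The hand-in gives no verdict.

**What I did:**
- **Sleeve:** I pulled it 20 mm to its end stop and let go. It stayed back about 12 mm with the red band showing.
- **Spindle:** I took the orange-handled spindle from its rest and threaded it through the first plate, the roll, the second plate and the coupler. I pushed it home with about 10 N, then let go and backed away. I did not touch the pen cup, the stapler or the carton.

**Last checks:**
- **Sleeve snapped forward:** the brass starts at 84.8 mm past the entry, as it did when first seen home (84.9 mm), and no red shows.
- **Spindle home:** the handle lies level at about −71 to −10 mm along the axis, where a locked spindle should be (−73.5 to −9.5 mm).
- **Gripper clear:** it is touching nothing.
- **One disagreement:** the far end of the brass read 143 mm against 138 mm at the start. I think this is noise at the edge of the colour and depth reading, because the front edge and middle both agree with home.
- **Not checked:** I did not pull on the spindle to test the lock.

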